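# Free the ratchet clamp and lay its toothed bar in the tray

## Task

Take the toothed bar out of the ratchet clamp: swing the ball lever right back over towards the bar's handle, so that the pawl is lifted clear and the lever stays there, draw the bar straight out of its guide by the upright handle, and set it down, not drop it, flat in the tray with the handle up. Leave the lever back, the plate in its nest, and the other tools on the table where they are.

Things in the scene. Friction and masses are not known exactly. Their poses are not given: they have to be found in the camera images.
- clamp: ratchet clamp, fixed in a run, on the right half of the table. Base plate 235 x 90 x 10 mm. Origin on the table top, x along the bar from its handle to the plate it presses, z up; the base runs from x = -135 to +100 mm. The bar lies on the base at y = 0. While the pawl is down the bar cannot be drawn out.
- hood_edge (a point): middle of the front edge of the clamp's flat hood, underside, 155 mm above the table; axes as the clamp's. The hood runs 80 mm from here to +x, 52 mm to each side (side lips 7 mm deeper), 4 mm thick, on posts 72 mm behind this edge. The resting lever's ball is under the edge, so a vertical tool cannot take it; one leaning back to -x by 28 to 45 degrees can.
- guide_mouth (a point): mouth of the bar's guide, on the bar's axis, 60 mm to -x of the clamp's origin and 18 mm above the table; axes as the clamp's, the bar comes out to -x. From here two cheeks run 72 mm to +x, 43 mm wide outside, top 32 mm above the table, with a strap over the first 14 mm (top 39 mm) and pivot ears up to 51 mm. The bar has about 1.7 mm clearance each side.
- pawl_pivot (a point): centre of the pawl's hinge: 25 mm to -x of the clamp's origin, 41 mm above the table; axes as the clamp's, the hinge lies along y. The ball's centre is 75 mm from it.
- pawl (a joint): angle of pawl and ball lever, rad: 0 = pawl down in the teeth, lever leaning 38 degrees from upright to the clamp's +x; it grows as the lever swings up and over to -x; 1.4 = at its stop, leaning 42 degrees to -x. It moves easily (under 2 N at the ball), falls by its weight to the nearer end and rests there.
- lever_ball (a point): centre of the black ball, 22 mm in diameter, on the end of the lever
- bar_handle (a point): grasp point on the toothed bar's upright handle block (24 mm along the bar, 20 mm across): top 25 mm above this point, underside of the bar 42 mm below it. Axes: x along the bar from handle to nose, z up. The point lies 12 mm from the handle end, 150 mm from the nose, which is 90 mm past the guide's mouth at the start.
- bar_mid (a point): middle of the toothed bar's length, 8 mm above its underside; 69 mm from the handle's point along the bar; axes as the bar's. The bar is steel, 162 x 20 x 16 mm with six 4 mm teeth on top, about 0.18 to 0.35 kg.
- tray: open aluminium tray, fixed, 235 x 100 mm outside, 26 mm high, walls and floor 4 mm. Origin at the centre of its underside, long side along its x axis. On the left half of the table. The bar may lie either way round.
- plate: 50 x 50 x 10 mm steel plate lying loose in the clamp's nest between the bar's nose and the fence; origin at the centre of its underside
- tape: tape measure, 36 x 80 x 62 mm, a bystander standing beside the clamp; origin at the centre of its underside
- magnet: triangular welding magnet, 90 x 90 x 18 mm, a bystander lying in front of the tray; origin at the centre of its underside
- g_clamp: small G clamp lying flat, 140 x 85 x 20 mm, a bystander at the left side; origin at the centre of its underside
- stop_angle: fixed steel stop angle between clamp and tray; always at the same place: foot about 100 x 100 x 12 mm with an upright plate 100 mm long (along world x), 12 mm thick and 150 mm high along its left edge; origin at the centre of its foot, on the table top
- ring: steel ring, 64 mm in diameter, 26 mm high, a bystander standing beside the clamp; origin at the centre of its underside
Mind the look-alikes: they are no part of the job. What is shaped like the part that bears bar_handle but blue is not meant.

How it is judged (in metres and radians):
On the way, in this order (a step that is already met when the one before it is completed fails the run):
1. the lever is swung back (over 1.2 rad), the pawl clear, while the bar is still in its guide (value of joint pawl above 1.2 rad and x of bar_mid in the frame of clamp above -0.066 m and horizontal distance between bar_mid and clamp below 0.07 m), for 0.2 s.
2. the bar is drawn clear of its guide, the lever still back (value of joint pawl above 1.2 rad and distance between bar_mid and clamp above 0.141 m), for 0.05 s.
At the end, for the whole second after the job is handed in: The bar lies flat (within 7 degrees, handle up) and still on the tray floor, its middle within 50 mm of the tray's centre; the lever is still back (over 1.2 rad); the plate is within 15 mm of where it was (value of joint pawl above 1.2 rad and horizontal distance between bar_mid and tray below 0.05 m and z of bar_mid in the frame of tray below 0.02 m and angle between bar_mid's own z axis and vertical below 0.12 rad and linear speed of bar below 0.02 m/s and distance of plate from where it was at the start of the episode below 0.015 m); the robot touches nothing.
It fails at once if the bar is dropped (falls free faster than 0.9 m/s) (linear speed of bar above 0.9 m/s and contact force between the fingers and bar below 0.1 N).
It fails at once if a bystander (tape measure, ring, magnet, G clamp) is moved by more than 30 mm (distance of any of tape, ring, magnet, g_clamp from where it was at the start of the episode above 0.03 m).
It also fails if it takes over 58 s, if anything falls off the work surface, if the arm or the gripper's body presses on something with over 40 N, if the wrist force passes 120 N, or if a joint passes its speed limit or range.

## Robot

A 6-joint arm with a two-finger parallel gripper is mounted at the origin on a cart in front of the work surface, level with it; the furniture and walls round the work are solid. World frame = base frame: x ahead of the robot, y to its left, z up, the work surface at z = 0. Lengths are in m, angles in degrees, forces in N, time in s.
With the tool pointing down it reaches from about 0.25 to 0.725 m from the base axis. Payload 9.7 kg.
Tool frame: the origin (TCP) lies at the very end of the fingers, on their centre line; the grasp point (between the pads) lies grasp_offset behind it (grasp_offset is the distance from the TCP to the grasp point, in m); z points along the fingers, y is the line along which they close (so a half turn about z gives the same grasp; the last joint's range is limited). The gripper opens to 85 mm and grips with 20 to 120 N. Pads are 22 mm wide; open, the fingers measure 114 mm over their backs; the gripper's body (76 mm by 85 mm) begins 54 mm behind the grasp point. The pads swing forward as they close: fully open they stand 13 mm farther back than shut.
Start: joints at [-65.489, 4.979, 10.078, 95.1, 0, 90], TCP at [0.228, -0.5, 0.196] pointing down, gripper open.
Joint ranges: [-179.16, 179.16], [-48.56, 103.87], [-65.8, 70.77], [-126.05, 130.52], [-82.76, 87.17], [-180, 180]. Speed limits (degrees/s): [127.2, 127.2, 147.25, 180, 180, 180].

## Interface

Orientations are given as [roll, pitch, yaw] about the fixed x, y, z axes, in that order (R = Rz(yaw) Ry(pitch) Rx(roll)).
In Python, from workcell import get_obs, camera, calibration, job_done, recognise, cut_out, mark_of, grasp_offset gives the robot as it stands.
- The arm moves only by the tool servo_tool, never from a script. Its argument "moves" is a list of rows, each a list of 3 entries, a list of its own where there are three numbers: the turn, a rotation vector about the tool's x, y, z in degrees, then the shift along the tool's x, y, z in m, then the opening in per cent of the stroke, from 0 (shut) to 100 (fully open). In form: [[[ax, ay, az], [x, y, z], claw], ...]. A call has 1 to 12 rows; each row shifts and turns the commanded pose from where the row before left it, along the tool's axes as they then stand; what a row does not reach is not made up. A row lasts 1/10 s, in which the tool goes at most 50 mm and 8.59 degrees, less where a joint would pass 70% of its speed; a pose out of reach is approached as far as the arm can. A call is refused whole if a number of a shift passes 0.05 or a number of a turn 8.59, either way. A call with a gripper value outside its range is refused whole. The fingers move at their own pace and stop on an object; "force" is the grip in N (left out, the last holds). Time passes only in rows, so rows that do not move let the fingers close. It gives the time, the measured TCP pose, the force, the opening and the grip force at its end, in the units of the state.
- get_obs(): the state, without advancing time (a new reading comes with each control period).
- camera(name): name is "scene" or "top"; returns (picture, depth): 480x640x3 uint8, red, green, blue; 480x640 float32, m along the optical axis (not along the pixel's ray), 0 where there is no reading.
- calibration(name): a dict with "camera_matrix" (3x3 intrinsics, pixels), "dist" ([k1, k2, p1, p2, k3] as OpenCV has them; the pictures are not rectified), "R" (3x3) and "t" (3): a world point X has camera coordinates R X + t. Camera axes: x right, y down, z forward; pixel columns grow to the right and rows downward; lengths in m; the calibration is good to about 2 mm. A picture is of the moment at which its call begins. calibration takes no time and is no camera call.
- job_done(): hands the job in; it is judged then, once.
Trained networks look in the newest picture that a camera, given by its name, has taken for a name from the list of things; names that differ only in an ending like _2 or _b are one class to them, and where a whole thing is asked for, a point or a joint stands for the part that bears it (a point fixed in the world has none). Each returns a list of dicts, best first, with "score" (0 to 1); they miss things now and then, are a little off and sometimes report something else, mostly with a low value. They report only what shows in the picture. A call takes as long as a camera call. They do not tell look-alikes from the thing itself.
- recognise(name, camera): "xyz" ([x, y, z] in m, in the coordinates of the camera as it stood for that picture, good to about 4 mm: the middle of the surface that is visible of it).
- cut_out(name, camera): "mask" (480x640 bool, what is visible of it).
- mark_of(name, camera): "xyz" ([x, y, z] in m, in the coordinates of the camera as it stood for that picture, good to about 4 mm: a listed point, or the origin of a listed thing).
The state is a dict: "time": time; "q": joint angles; "qd": joint speeds; "joint_efforts": joint torques, N m; "ee_pos": TCP position; "tcp_rot": TCP orientation; "wrist_force": force on the tool from outside, world axes, zero at the start; "torque": the same for the moment, N m; "opening": finger opening in m; "grasp_force": force on a finger pad.
Only numpy, scipy, OpenCV 4.12 (cv2) and the standard library are available. Lean on these libraries where they do the work, as an engineer would, in place of code of your own. Each camera call takes 0.05 s, during which the arm holds its last target. There are 200 camera calls.

## Working session

There is one attempt and no reset: what is moved stays moved. The work goes in short steps, Python scripts to look and compute and a tool call to move; the robot and the scene stay as the last step left them, time stands still between calls to the robot, and variables do not carry over. Pictures are saved under pics/ and viewed, at most 10 in all, crops included, and the job is handed in when it is done.

Besides the shell and the picture viewer there is one more tool, called after ">>>" as name(argument=value, ...) on one line, values as JSON. servo_tool: Moves the arm, as the interface text tells. Its arguments: {"type":"object","properties":{"moves":{"type":"array"},"force":{"type":"number"}},"required":["moves"]}

```bash
mkdir -p pics; ls
cat > h.py <<'E'
import numpy as np, cv2
from workcell import *
def toworld(cam,p):
    c=calibration(cam); return np.array(c["R"]).T@(np.array(p)-np.array(c["t"]).ravel())
def proj(cam,P):
    c=calibration(cam); r,_=cv2.Rodrigues(np.array(c["R"],float))
    return cv2.projectPoints(np.array(P,float).reshape(-1,1,3),r,np.array(c["t"],float),np.array(c["camera_matrix"],float),np.array(c["dist"],float))[0].reshape(-1,2)
def cloud(cam,d):
    c=calibration(cam); v,u=np.nonzero(d>0); z=d[v,u]
    n=cv2.undistortPoints(np.stack([u,v],1).astype(float).reshape(-1,1,2),np.array(c["camera_matrix"],float),np.array(c["dist"],float)).reshape(-1,2)
    P=np.c_[n*z[:,None],z]; W=np.full(d.shape+(3,),np.nan)
    W[v,u]=(P-np.array(c["t"]).ravel())@np.array(c["R"]); return W
E
python3 - <<'E'
from h import *
o=get_obs(); print(o, grasp_offset if not callable(grasp_offset) else grasp_offset())
for cam in ["scene","top"]:
    im,d=camera(cam); cv2.imwrite(f"pics/{cam}0.png",im[:,:,::-1]); np.savez(f"{cam}0.npz",im=im,d=d)
    c=calibration(cam); print(cam,"pos",(-np.array(c["R"]).T@np.array(c["t"]).ravel()).round(3))
    for n in ["clamp","hood_edge","guide_mouth","pawl_pivot","lever_ball","bar_handle","bar_mid","tray","plate","tape","magnet","g_clamp","stop_angle","ring"]:
        print(n,[(round(float(r["score"]),2),toworld(cam,r["xyz"]).round(3).tolist(),proj(cam,toworld(cam,r["xyz"]))[0].round().astype(int).tolist()) for r in mark_of(n,cam)[:3]])
E
```

```text
pics
{'time': 0.0, 'q': array([-6.54903576e+01,  5.01080270e+00,  1.00324246e+01,  9.50966113e+01,
       -3.97227817e-04,  8.99981226e+01]), 'qd': array([-0.07050157,  0.06100854,  0.06979656, -0.01325799,  0.0028808 ,
        0.03066561]), 'joint_efforts': array([-2.07135354e-04, -5.20394361e+01,  4.64801109e+01,  1.64316874e-02,
        2.95111136e-05,  2.22921521e-07]), 'ee_pos': array([ 0.22805326, -0.50019947,  0.19566775]), 'tcp_rot': array([-1.79925011e+02,  3.94770270e-04,  2.45115204e+01]), 'wrist_force': array([-0.3110427 , -1.0849549 ,  0.53392589]), 'torque': array([-0.00447551, -0.0234458 , -0.00426025]), 'grasp_force': 0.0, 'opening': 0.08567892283828467} 0.0187
scene pos [-0.282 -0.477  0.852]
clamp [(0.74, [0.526, -0.238, 0.054], [414, 295]), (0.55, [0.599, -0.329, 0.001], [454, 307])]
hood_edge [(0.85, [0.612, -0.34, 0.158], [473, 261]), (0.15, [0.548, -0.401, 0.002], [474, 331])]
guide_mouth [(0.88, [0.56, -0.284, 0.015], [434, 305])]
pawl_pivot [(0.68, [0.584, -0.317, 0.033], [450, 300])]
lever_ball [(0.74, [0.618, -0.347, 0.099], [472, 279])]
bar_handle [(0.74, [
[... 953 characters left out ...]

lever_ball [(0.71, [0.616, -0.344, 0.1], [467, 195])]
bar_handle [(0.9, [0.392, -0.233, 0.038], [425, 280]), (0.61, [0.65, -0.038, 0.042], [352, 190])]
bar_mid [(0.96, [0.713, 0.001, 0.009], [337, 172]), (0.81, [0.574, -0.294, 0.019], [441, 217]), (0.77, [0.322, -0.244, 0.008], [427, 306])]
tray [(0.69, [0.589, 0.338, 0.002], [221, 215])]
plate [(0.52, [0.64, -0.376, 0.008], [466, 195]), (0.23, [0.481, 0.507, -0.003], [162, 253])]
tape [(0.71, [0.548, -0.403, 0.002], [477, 226]), (0.38, [0.661, -0.233, 0.0], [417, 190])]
magnet [(0.77, [0.409, 0.279, -0.001], [241, 277]), (0.64, [0.604, -0.331, -0.005], [451, 208])]
g_clamp []
stop_angle []
ring [(0.54, [0.662, -0.235, -0.003], [417, 190])]
```

View pics/scene0.png

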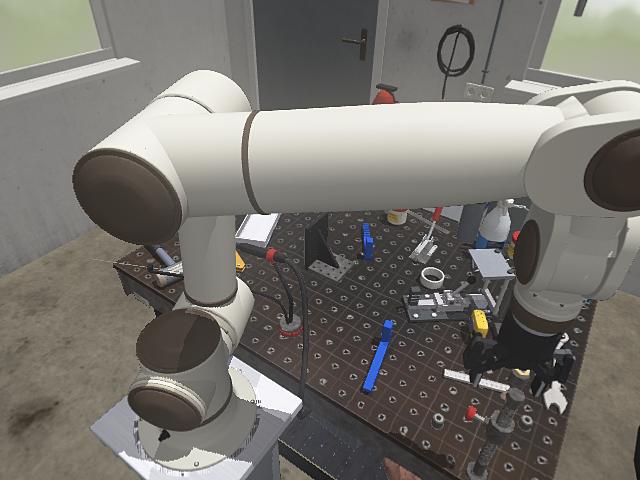

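View pics/top0.png

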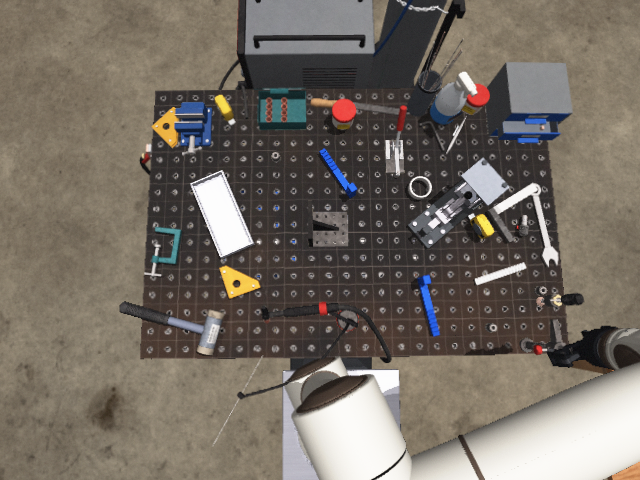

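The top view shows the clamp (white hood around 485,180; grey bar and lever around 440,215), the tray (222,213), the blue look-alikes (428,305 and 337,172) and the stop angle (330,228). Next I fit the clamp and tray poses from depth.

Run:
```python
from h import *
def rect(P):
    P=P.astype(np.float32); (c,s,a)=cv2.minAreaRect(P[:,:2].copy()*1000); return np.round(c,1),np.round(s,1),round(a,2)
for cam in ["top","scene"]:
    f=np.load(cam+"0.npz"); W=cloud(cam,f["d"]); P=W.reshape(-1,3)
    def sel(lo,hi): 
        return P[np.all((P>lo)&(P<hi),axis=1)]
    t=sel([.45,-.1,-.03],[.5,.15,.03]); print(cam,"table z",np.median(t[:,2]))
    h=sel([.56,-.48,.145],[.74,-.28,.175]); print("hood",len(h),np.median(h[:,2]) if len(h) else 0,rect(h) if len(h) else 0)
    b=sel([.48,-.30,.06],[.56,-.2,.085]); print("handle top",len(b),b.mean(0).round(4) if len(b) else 0,rect(b) if len(b)>3 else 0)
    r=sel([.45,.25,.018],[.73,.45,.035]); print("tray rim",len(r),np.median(r[:,2]),rect(r))
    s=sel([.45,-.1,.1],[.62,.15,.2]); print("stop",len(s),s.min(0),s.max(0)) if len(s) else 0
    s=sel([.42,-.2,.03],[.75,.5,.4]); print("tall",s.max(0))
    im=f["im"]
    if cam=="top": cv2.imwrite("pics/c_top.png",cv2.resize(im[140:260,390:550,::-1],None,fx=5,fy=5,interpolation=cv2.INTER_CUBIC))
    else: cv2.imwrite("pics/c_sc.png",cv2.resize(im[230:350,390:550,::-1],None,fx=5,fy=5,interpolation=cv2.INTER_CUBIC))
```

```text
top table z -0.0014205416278392047
hood 1185 0.1583331147802676 (array([ 638.6, -374.1]), array([104.6,  83.5]), 38.38)
handle top 75 [ 0.5274 -0.2348  0.0744] (array([ 528.2, -236.4]), array([20.7, 25.3]), 35.34)
tray rim 386 0.02461891764908521 (array([590.8, 336.6]), array([237.5, 101.1]), 23.67)
stop 221 [0.4924539  0.05993297 0.1002169 ] [0.59334917 0.08674603 0.15565042]
tall [0.7484393  0.42005978 0.15565042]
scene table z -0.0009200664727678682
hood 1003 0.15841396972178287 (array([ 634.7, -374.3]), array([109. ,  82.1]), 38.01)
handle top 98 [ 0.5214 -0.2384  0.0724] (array([ 524.2, -237.6]), array([21.3, 24.5]), 39.66)
tray rim 178 0.02355882490199478 (array([550.6, 318.5]), array([163.2, 101.7]), 23.04)
stop 453 [0.48676952 0.05555454 0.10008851] [0.59172393 0.08853791 0.15489483]
tall [0.74972047 0.08900327 0.15489483]
```

View pics/c_top.png

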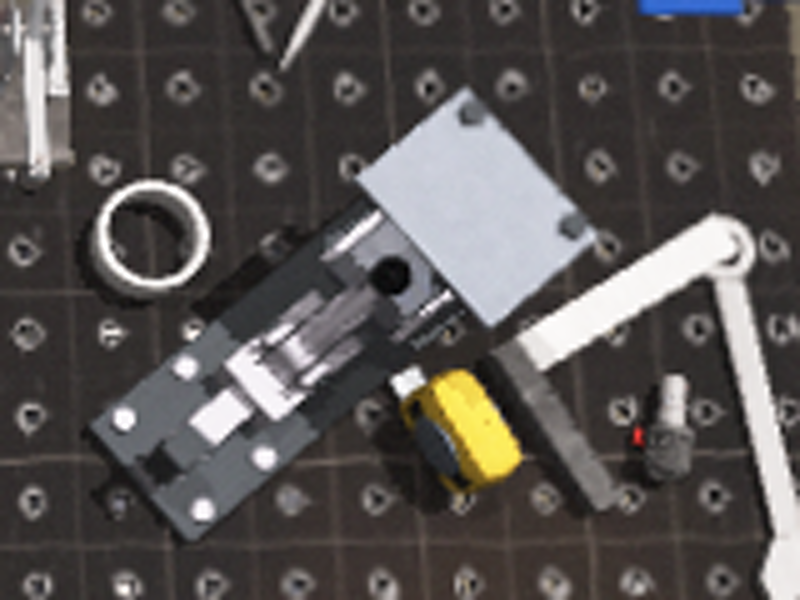

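View pics/c_sc.png

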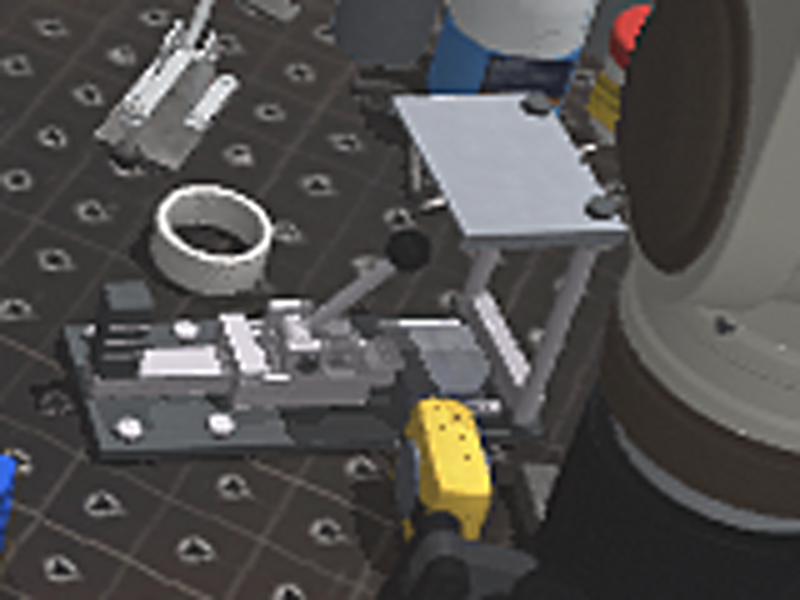

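Run:
```python
from h import *
for cam in ["top","scene"]:
    f=np.load(cam+"0.npz"); W=cloud(cam,f["d"]); P=W.reshape(-1,3)
    th=np.radians(-51.5); R=np.array([[np.cos(th),np.sin(th)],[-np.sin(th),np.cos(th)]])
    o=np.array([.526,-.237])+.12*R[0]
    q=np.c_[(P[:,:2]-o)@R.T,P[:,2]]
    s=q[(q[:,0]>-.15)&(q[:,0]<.0)&(abs(q[:,1])<.07)&(q[:,2]>.0045)&(q[:,2]<.014)]
    # edges at +-45mm in slices
    for sg in (1,-1):
        xs=[];ys=[]
        for x in np.arange(-.13,-.01,.008):
            k=s[(s[:,0]>=x)&(s[:,0]<x+.008)]
            if len(k): xs.append(x+.004); ys.append((k[:,1]*sg).max()*sg)
        print(cam,"edge",sg,np.round(np.array(ys)*1000,1),"slope deg",np.degrees(np.arctan(np.polyfit(xs,ys,1)[0])).round(2))
    print("xmin",np.percentile(s[:,0],1))
    # hood edges
    hd=q[(q[:,2]>.145)&(q[:,2]<.175)&(q[:,0]>0)&(q[:,0]<.15)&(abs(q[:,1])<.08)]
    for sg in (1,-1):
        xs=[];ys=[]
        for x in np.arange(.025,.09,.006):
            k=hd[(hd[:,0]>=x)&(hd[:,0]<x+.006)]
            if len(k): xs.append(x);ys.append((k[:,1]*sg).max()*sg)
        print("hood",sg,np.round(np.array(ys)*1000,1),np.degrees(np.arctan(np.polyfit(xs,ys,1)[0])).round(2))
    print("hood xmin",np.percentile(hd[:,0],1).round(4), "xmax",hd[:,0].max().round(4))
    # ball: points z>0.085 in clamp x -10..45
    b=q[(q[:,2]>.085)&(q[:,2]<.12)&(abs(q[:,1])<.03)&(q[:,0]>-.02)&(q[:,0]<.04)]
    print("ball pts",len(b),b.mean(0).round(4) if len(b) else 0,b.max(0) if len(b) else 0)
    # bar/strap/handle tops centreline
    for lo,hi,n in ((-.14,-.1,(.06,.09)),(-.10,-.065,(.02,.03)),(-.06,-.045,(.034,.045))):
        k=q[(q[:,0]>lo)&(q[:,0]<hi)&(abs(q[:,1])<.03)&(q[:,2]>n[0])&(q[:,2]<n[1])]
        print(n,len(k),k.mean(0).round(4) if len(k) else 0,k.min(0).round(3) if len(k) else 0,k.max(0).round(3) if len(k) else 0)
```

```text
top edge 1 [47.  68.5 54.5 47.2 46.1 51.  45.4 46.2 47.  45.5 46.3 46.7 45.7 46.5
 46.8] slope deg -4.82
top edge -1 [-41.5 -42.9 -42.5 -41.7 -42.9 -42.3 -58.  -43.2 -42.8 -42.1 -43.2 -38.5
 -41.3 -41.2 -40.5] slope deg 1.3
xmin -0.13413250699295656
hood 1 [54.7 55.1 54.1 54.7 55.1 53.8 54.5 54.9 53.8 54.2 54.6] -0.41
hood -1 [-48.8 -48.1 -49.4 -49.2 -48.2 -48.4 -47.5 -47.4 -46.7 -48.4 -47.7] 1.43
hood xmin 0.0177 xmax 0.0992
ball pts 67 [0.0174 0.0035 0.103 ] [0.03092775 0.01338878 0.11498496]
(0.06, 0.09) 75 [-0.1209  0.0024  0.0744] [-0.132 -0.008  0.061] [-0.106  0.013  0.083]
(0.02, 0.03) 58 [-0.0773  0.0019  0.0252] [-0.09  -0.008  0.02 ] [-0.065  0.012  0.03 ]
(0.034, 0.045) 73 [-0.0522  0.0013  0.0381] [-0.059 -0.02   0.034] [-0.045  0.022  0.044]
scene edge 1 [ 43.4  -7.7  -8.3  -7.4  31.6  42.8  40.6  44.8  47.   43.8 -19.4 -19.7
 -19.4 -19.8 -20.3] slope deg -18.93
scene edge -1 [-47.6 -47.2 -46.8 -47.1 -46.  -47.7 -47.4 -47.1 -46.1 -48.2 -48.2 -48.
 -46.  -46.  -46.9] slope deg 0.15
xmin -0.13535284595338512
hood 1 [50.3 49.7 48.5 51.3 54.2 50.1 49.9 47.8 50.3 46.  43.9] -4.54
hood -1 [-54.  -54.7 -54.3 -54.3 -54.  -54.1 -54.8 -53.  -53.9 -53.7 -54.1] 0.56
hood xmin 0.0155 xmax 0.0964
ball pts 75 [ 0.0165 -0.0041  0.1012] [0.02885452 0.00663862 0.11142698]
(0.06, 0.09) 98 [-0.1218 -0.0044  0.0724] [-0.133 -0.012  0.06 ] [-0.108  0.009  0.08 ]
(0.02, 0.03) 92 [-0.0822 -0.0027  0.0249] [-0.1   -0.013  0.02 ] [-0.066  0.011  0.029]
(0.034, 0.045) 63 [-0.0533 -0.0038  0.0378] [-0.06  -0.023  0.034] [-0.046  0.018  0.041]
```

>>> servo_tool(moves=[[[0, 0, 8.42], [0, 0, -0.015], 60], [[0, 0, 8.42], [0, 0, -0.015], 60], [[0, 0, 8.42], [0, 0, -0.015], 60], [[0, 0, 8.42], [0, 0, -0.015], 60], [[0, 0, 8.42], [0, 0, -0.015], 60], [[0, 0, 8.42], [0, 0, -0.01], 60], [[0, 0, 8.42], [0, 0, -0.01], 60], [[0, 0, 8.42], [0, 0, -0.01], 60], [[0, 0, 8.42], [0, 0, 0], 60]], force=30)

```text
time: 2.4
ee_pos: [0.2283, -0.5007, 0.3028]
tcp_rot: [180.0, -0.1, -51.6]
wrist_force: [-0.2, -0.0, 0.2]
opening: 0.0515
grasp_force: 0.0
```

```bash
cat >> h.py <<'E'
from scipy.spatial.transform import Rotation as Ro
TH=np.radians(-51.3); X=np.array([np.cos(TH),np.sin(TH),0]); Y=np.array([-X[1],X[0],0]); Z=np.array([0,0,1.])
O=np.array([.526,-.237,0])+.12*X
def st():
    o=get_obs(); R=Ro.from_euler("xyz",o["tcp_rot"],degrees=True); p=o["ee_pos"]; d=p-O
    print("t",round(o["time"],2),"q",o["q"].round(1),"tcp",p.round(4),"rpy",o["tcp_rot"].round(2),"clamp",(np.array([d@X,d@Y,d@Z])*1000).round(1),"F",o["wrist_force"].round(1),"open",round(o["opening"],4),"g",round(o["grasp_force"],1)); return p,R
def go(pw,Rt):
    """rotvec (tool, deg), then shift in tool axes after the turn"""
    p,R=st(); dv=np.asarray(pw)-p; Rt=Rt if Rt is not None else R
    print("turn",np.degrees((R.inv()*Rt).as_rotvec()).round(2),"shift(after turn)",(Rt.inv().apply(dv)).round(4),"shift(before)",R.inv().apply(dv).round(4))
def cl(x,y,z): return O+x*X+y*Y+z*Z
def lean(deg,th=TH):
    a=np.radians(deg); Xx=np.array([np.cos(th),np.sin(th),0]);Yy=np.array([-Xx[1],Xx[0],0])
    return Ro.from_matrix(np.c_[np.cos(a)*Xx+np.sin(a)*Z,-Yy,np.sin(a)*Xx-np.cos(a)*Z])
E
python3 - <<'E'
from h import *
R=lean(40); zt=R.as_matrix()[:,2]; b=cl(.0212,0,.1)
go(b+zt*(.014-.09),R); print(b,b+zt*(.014-.09))
E
```

```text
t 2.4 q [-65.5   9.1  26.8 107.6  -0.  166.1] tcp [ 0.2283 -0.5007  0.3028] rpy [ 1.7997e+02 -1.0000e-01 -5.1620e+01] clamp [-100.3 -397.2  302.8] F [-0.2 -0.   0.2] open 0.0515 g 0.0
turn [ 0.14 39.9  -0.29] shift(after turn) [-0.0372 -0.3972  0.1574] shift(before) [ 0.0702 -0.3977  0.1445]
[ 0.61428426 -0.34719677  0.1       ] [ 0.58374    -0.3090713   0.15821938]
```

>>> servo_tool(moves=[[[0, 0, -8.57], [0, 0, 0], 60], [[0, 0, -8.57], [0, 0, 0], 60], [[0, 0, -8.57], [0, 0, 0], 60], [[0, 0, -8.57], [0, 0, 0], 60], [[0, 0, -8.57], [0, 0, 0], 60], [[0, 0, -8.57], [0, 0, 0], 60], [[0, 0, -8.57], [0, 0, 0], 60], [[0, 0, -8.57], [0, 0, 0], 60], [[0, 0, -8.57], [0, 0, 0], 60], [[0, 0, -8.57], [0, 0, 0], 60], [[0, 0, -8.57], [0, 0, 0], 60]])

```text
time: 3.5
ee_pos: [0.2282, -0.5004, 0.3014]
tcp_rot: [180.0, -0.0, 43.4]
wrist_force: [-0.2, 0.1, -0.2]
opening: 0.0511
grasp_force: 0.0
```

>>> servo_tool(moves=[[[0, 0, -8.57], [0, 0, 0], 60], [[0, 0, -8.57], [0, 0, 0], 60], [[0, 0, -8.57], [0, 0, 0], 60], [[0, 0, -8.57], [0, 0, 0], 60], [[0, 0, -8.57], [0, 0, 0], 60], [[0, 0, -8.57], [0, 0, 0], 60], [[0, 0, -8.57], [0, 0, 0], 60], [[0, 0, -8.57], [0, 0, 0], 60], [[0, 0, -8.57], [0, 0, 0], 60], [[0, 0, -8.57], [0, 0, 0], 60]])

```text
time: 4.5
ee_pos: [0.2282, -0.5004, 0.3014]
tcp_rot: [-180.0, 0.0, 129.1]
wrist_force: [0.4, 0.1, -0.3]
opening: 0.0508
grasp_force: 0.0
```

```bash
cat >> h.py <<'E'
def lean(deg,th=TH):
    a=np.radians(deg); Xx=np.array([np.cos(th),np.sin(th),0]);Yy=np.array([-Xx[1],Xx[0],0])
    return Ro.from_matrix(np.c_[-np.cos(a)*Xx-np.sin(a)*Z,Yy,np.sin(a)*Xx-np.cos(a)*Z])
E
python3 - <<'E'
from h import *
R=lean(40); zt=R.as_matrix()[:,2]; b=cl(.0212,0,.1)
go(b+zt*(.014-.09),R)
E
```

```text
t 4.5 q [-65.5   9.1  26.6 107.5  -0.  -14.5] tcp [ 0.2282 -0.5004  0.3014] rpy [-180.      0.    129.05] clamp [-100.6 -397.2  301.4] F [ 0.4  0.1 -0.3] open 0.0508 g 0.0
turn [  0.12 -40.     0.34] shift(after turn) [0.0362 0.3972 0.1566] shift(before) [-0.0754  0.3967  0.1432]
```

>>> servo_tool(moves=[[[0, -5, 0.04], [0, 0.0496, 0], 55], [[0, -5, 0.04], [0, 0.0496, 0], 55], [[0, -5, 0.04], [0, 0.0496, 0], 55], [[0, -5, 0.04], [0, 0.0496, 0], 55], [[0, -5, 0.04], [0, 0.0496, 0], 55], [[0, -5, 0.04], [0, 0.0496, 0], 55], [[0, -5, 0.04], [0, 0.0496, 0], 55], [[0, -5, 0.04], [0, 0.0496, 0], 55], [[0, 0, 0], [0, 0, 0], 55], [[0, 0, 0], [0, 0, 0], 55]])

```text
time: 5.5
ee_pos: [0.539, -0.251, 0.301]
tcp_rot: [179.9, 39.9, 128.6]
wrist_force: [-0.3, 0.1, 0.3]
opening: 0.0468
grasp_force: 0.0
```

Run:
```python
from h import *
R=lean(40); zt=R.as_matrix()[:,2]; b=cl(.0212,0,.1)
go(b+zt*(.014-.09),R)
```

```text
t 5.5 q [-12.5 -23.  -13.6  66.3 -23.7  31.8] tcp [ 0.539 -0.251  0.301] rpy [179.91  39.95 128.58] clamp [-100.9    1.4  301. ] F [-0.3  0.1  0.3] open 0.0468 g 0.0
turn [ 0.01 -0.05 -0.09] shift(after turn) [ 0.0357 -0.0014  0.1565] shift(before) [ 0.0355 -0.0014  0.1565]
```

>>> servo_tool(moves=[[[0, 0, 0], [0.0357, -0.0014, 0], 55], [[0, 0, 0], [0, 0, 0.04], 55], [[0, 0, 0], [0, 0, 0.04], 55], [[0, 0, 0], [0, 0, 0.04], 55], [[0, 0, 0], [0, 0, 0.0365], 55], [[0, 0, 0], [0, 0, 0], 55], [[0, 0, 0], [0, 0, 0], 55]])

```text
time: 6.2
ee_pos: [0.5818, -0.3132, 0.1586]
tcp_rot: [179.9, 39.9, 128.2]
wrist_force: [0.1, 0.3, 0.7]
opening: 0.0466
grasp_force: 0.0
```

Run:
```python
from h import *
R=lean(40); zt=R.as_matrix()[:,2]; b=cl(.0212,0,.1)
go(b+zt*(.014),R)
ims=[]
for cam in ["top","scene"]:
    im,d=camera(cam); c=proj(cam,b)[0].round().astype(int); print(cam,c); ims.append(cv2.resize(im[c[1]-60:c[1]+60,c[0]-50:c[0]+50,::-1],None,fx=4,fy=4,interpolation=cv2.INTER_CUBIC))
    for n in ["lever_ball","hood_edge","bar_handle"]:
        print(n,[(round(float(r["score"]),2),((lambda d:(np.array([d@X,d@Y,d@Z])*1000).round(1))(toworld(cam,r["xyz"])-O))) for r in mark_of(n,cam)[:2]])
cv2.imwrite("pics/pre.png",np.hstack(ims))
```

```text
t 6.2 q [-18.5 -16.9 -25.3  46.6 -20.6  26.8] tcp [ 0.5818 -0.3132  0.1586] rpy [179.91  39.93 128.15] clamp [-25.7  -4.1 158.6] F [0.1 0.3 0.7] open 0.0466 g 0.0
turn [-0.26 -0.07 -0.42] shift(after turn) [0.0018 0.0041 0.089 ] shift(before) [0.0017 0.0045 0.089 ]
top [468 196]
lever_ball [(0.54, array([19. ,  4.3, 98.6]))]
hood_edge [(0.59, array([ 17. ,   0.8, 153.6])), (0.2, array([ 20. , -82.5,   0.2]))]
bar_handle [(0.75, array([-198.9,  224.8,   41.6]))]
scene [471 279]
lever_ball [(0.74, array([22.8,  1.6, 97.9])), (0.24, array([ 0.6,  0.5, -0.2]))]
hood_edge [(0.79, array([ 12.7,   0.2, 157. ]))]
bar_handle [(0.96, array([-210.2, -105. ,   43.6])), (0.58, array([-204.3,  222.1,   41.4]))]
```

View pics/pre.png

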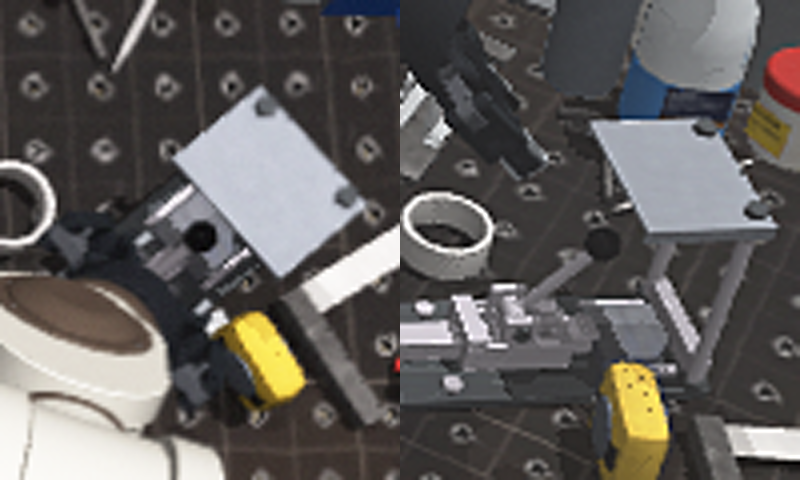

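>>> servo_tool(moves=[[[-0.26, 0, -0.4], [0.0018, 0.005, 0], 55], [[0, 0, 0], [0, 0, 0.03], 55], [[0, 0, 0], [0, 0, 0.03], 55], [[0, 0, 0], [0, 0, 0.019], 55], [[0, 0, 0], [0, 0, 0.01], 55], [[0, 0, 0], [0, 0, 0], 55], [[0, 0, 0], [0, 0, 0], 55]])

```text
time: 7.3
ee_pos: [0.6222, -0.3512, 0.0901]
tcp_rot: [179.9, 40.0, 128.8]
wrist_force: [0.2, 0.2, 0.1]
opening: 0.0469
grasp_force: 0.0
```

Run:
```python
from h import *
R=lean(40); zt=R.as_matrix()[:,2]; b=cl(.0212,0.001,.1)
go(b+zt*(.014),R)
ims=[]
for cam in ["top","scene"]:
    im,d=camera(cam); c=proj(cam,b)[0].round().astype(int); ims.append(cv2.resize(im[c[1]-60:c[1]+60,c[0]-50:c[0]+50,::-1],None,fx=4,fy=4,interpolation=cv2.INTER_CUBIC))
cv2.imwrite("pics/pre2.png",np.hstack(ims))
```

```text
t 7.3 q [-21.2  -8.4 -26.2  36.2 -18.7  23.8] tcp [ 0.6222 -0.3512  0.0901] rpy [179.92  40.03 128.84] clamp [29.3  3.7 90.1] F [0.2 0.2 0.1] open 0.0469 g 0.0
turn [0.17 0.03 0.11] shift(after turn) [-0.0001 -0.0027  0.0012] shift(before) [-0.0001 -0.0027  0.0012]
```

View pics/pre2.png

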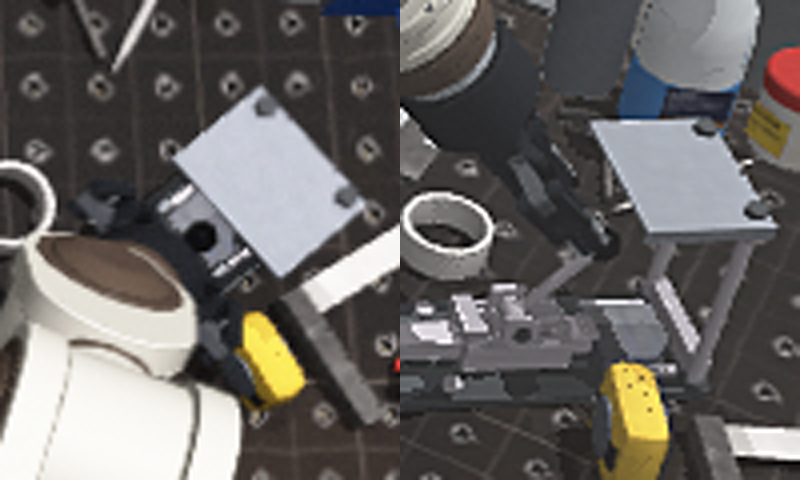

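The fingers straddle the ball (scene crop 600,240; top crop 203,237). Next I close on it.

>>> servo_tool(moves=[[[0.17, 0, 0.1], [0, -0.0027, 0.001], 20], [[0, 0, 0], [0, 0, 0], 10], [[0, 0, 0], [0, 0, 0], 10], [[0, 0, 0], [0, 0, 0], 10], [[0, 0, 0], [0, 0, 0], 10], [[0, 0, 0], [0, 0, 0], 10]], force=25)

```text
time: 8.0
ee_pos: [0.6203, -0.3537, 0.0887]
tcp_rot: [-180.0, 40.0, 128.7]
wrist_force: [0.1, 1.0, 0.5]
opening: 0.0086
grasp_force: 0.0
```

Run:
```python
from h import *
p,R=st(); d=p-O; x0,z0=(d@X)*1000,(d@Z)*1000
import math
# ball in grip: keep offset tool->ball constant (lean fixed). ball arc
b0=np.array([-25+75*math.sin(math.radians(38)),41+75*math.cos(math.radians(38))]); M=R.as_matrix()
prev=b0
for a in np.arange(38-6,-43,-6):
    b=np.array([-25+75*math.sin(math.radians(a)),41+75*math.cos(math.radians(a))])
    D=(b-prev)/1000; w=D[0]*X+D[1]*Z; print(a,R.inv().apply(w).round(4)); prev=b
```

```text
t 8.0 q [-21.4  -8.4 -26.3  36.1 -18.7  23.7] tcp [ 0.6203 -0.3537  0.0887] rpy [-179.98   40.    128.71] clamp [30.   0.7 88.7] F [0.1 1.  0.5] open 0.0086 g 0.0
32 [ 0.002  -0.     -0.0076]
26 [ 0.0028 -0.     -0.0073]
20 [ 0.0036 -0.     -0.007 ]
14 [ 0.0043 -0.     -0.0066]
8 [ 0.0049 -0.     -0.0061]
2 [ 0.0056 -0.     -0.0056]
-4 [ 0.0061 -0.     -0.0049]
-10 [ 0.0066 -0.     -0.0043]
-16 [ 0.007  -0.     -0.0036]
-22 [ 0.0073 -0.     -0.0028]
-28 [ 0.0076  0.     -0.002 ]
-34 [ 0.0078  0.     -0.0012]
-40 [ 0.0078  0.     -0.0004]
```

Run:
```python
from h import *
b=cl(.0212,0.001,.1); ims=[]
for cam in ["top","scene"]:
    im,d=camera(cam); c=proj(cam,b)[0].round().astype(int); ims.append(cv2.resize(im[c[1]-40:c[1]+40,c[0]-40:c[0]+40,::-1],None,fx=5,fy=5,interpolation=cv2.INTER_CUBIC))
    for n in ["lever_ball"]:
        print(n,[(round(float(r["score"]),2),((lambda d:(np.array([d@X,d@Y,d@Z])*1000).round(1))(toworld(cam,r["xyz"])-O))) for r in mark_of(n,cam)[:2]])
    p,R=st(); print(proj(cam,[p,b]).round(1)-c)
cv2.imwrite("pics/cl1.png",np.hstack(ims))
```

```text
lever_ball [(0.44, array([ 19.6,   4.1, 100.6]))]
t 8.1 q [-21.4  -8.4 -26.3  36.1 -18.7  23.7] tcp [ 0.6204 -0.3537  0.0886] rpy [-179.97   40.    128.71] clamp [30.1  0.7 88.6] F [ 0.1 -0.2  0.1] open 0.0087 g 0.0
[[ 0.7 -1.3]
 [-0.3 -0.5]]
lever_ball [(0.67, array([19.9,  1.1, 98.9]))]
t 8.2 q [-21.4  -8.4 -26.3  36.1 -18.7  23.7] tcp [ 0.6204 -0.3537  0.0886] rpy [-179.98   40.    128.71] clamp [30.   0.7 88.6] F [-0.1  0.1 -0.4] open 0.0089 g 0.0
[[2.5 3.3]
 [0.2 0. ]]
```

View pics/cl1.png

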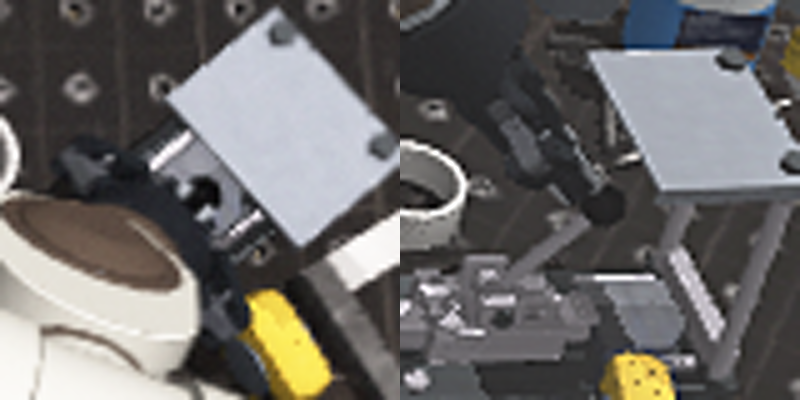

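Run:
```python
from h import *
p,R=st()
for cam in ["top","scene"]:
    im,d=camera(cam); W=cloud(cam,d); q=R.inv().apply((W.reshape(-1,3)-p)); col=im.reshape(-1,3)
    k=(abs(q[:,0])<.025)&(abs(q[:,1])<.05)&(q[:,2]>-.08)&(q[:,2]<.02)
    qq=(q[k]*1000).round().astype(int); vv=np.nonzero(k)[0]
    print(cam,len(qq))
    o=np.argsort(-qq[:,2])[:70]
    print([tuple(a) for a in qq[o]])
```

```text
t 8.2 q [-21.4  -8.4 -26.3  36.1 -18.7  23.7] tcp [ 0.6204 -0.3537  0.0886] rpy [-179.98   40.    128.71] clamp [30.   0.7 88.6] F [-0.1  0.1 -0.4] open 0.0089 g 0.0
top 72
[(np.int64(-7), np.int64(11), np.int64(-12)), (np.int64(-9), np.int64(9), np.int64(-14)), (np.int64(-11), np.int64(7), np.int64(-14)), (np.int64(-11), np.int64(4), np.int64(-14)), (np.int64(-10), np.int64(5), np.int64(-15)), (np.int64(-5), np.int64(-8), np.int64(-15)), (np.int64(-12), np.int64(0), np.int64(-17)), (np.int64(-10), np.int64(2), np.int64(-17)), (np.int64(5), np.int64(0), np.int64(-18)), (np.int64(-7), np.int64(-6), np.int64(-18)), (np.int64(-11), np.int64(-2), np.int64(-18)), (np.int64(-5), np.int64(11), np.int64(-18)), (np.int64(-5), np.int64(-1), np.int64(-19)), (np.int64(-7), np.int64(-2), np.int64(-19)), (np.int64(-9), np.int64(0), np.int64(-20)), (np.int64(-6), np.int64(3), np.int64(-20)), (np.int64(-7), np.int64(9), np.int64(-20)), (np.int64(6), np.int64(6), np.int64(-21)), (np.int64(-10), np.int64(-4), np.int64(-21)), (np.int64(-10), np.int64(3), np.int64(-21)), (np.int64(-4), np.int64(5), np.i
[... 4666 characters left out ...]
(9), np.int64(-2), np.int64(-22)), (np.int64(-6), np.int64(-2), np.int64(-22)), (np.int64(-9), np.int64(-8), np.int64(-22)), (np.int64(2), np.int64(0), np.int64(-22)), (np.int64(-7), np.int64(-6), np.int64(-22)), (np.int64(-9), np.int64(0), np.int64(-22)), (np.int64(-2), np.int64(0), np.int64(-23)), (np.int64(3), np.int64(-4), np.int64(-23)), (np.int64(-5), np.int64(-6), np.int64(-23)), (np.int64(-3), np.int64(-4), np.int64(-23)), (np.int64(3), np.int64(-11), np.int64(-23)), (np.int64(4), np.int64(-7), np.int64(-24)), (np.int64(5), np.int64(-3), np.int64(-24)), (np.int64(2), np.int64(-9), np.int64(-24)), (np.int64(0), np.int64(-7), np.int64(-25)), (np.int64(-4), np.int64(-3), np.int64(-25))]
```

Run:
```python
from h import *
p,R=st()
for cam in ["top","scene"]:
    im,d=camera(cam); W=cloud(cam,d); q=R.inv().apply((W.reshape(-1,3)-p))*1000
    print(cam)
    for z in range(-30,-130,-6):
        k=q[(abs(q[:,0])<60)&(abs(q[:,1])<70)&(q[:,2]<=z)&(q[:,2]>z-6)]
        if len(k): print(z,len(k),"x",np.percentile(k[:,0],[0,10,50,90,100]).round(),"y",np.percentile(k[:,1],[0,10,50,90,100]).round())
```

```text
t 8.3 q [-21.4  -8.4 -26.3  36.1 -18.7  23.7] tcp [ 0.6204 -0.3537  0.0886] rpy [-179.98   40.    128.71] clamp [30.   0.7 88.6] F [-1.   0.7 -0.3] open 0.0086 g 0.0
top
-30 2 x [-59. -59. -59. -59. -58.] y [-49. -46. -35. -24. -21.]
-36 42 x [-60. -60. -57. -51.  -0.] y [-45. -39.   5.  35.  53.]
-42 132 x [-60. -59. -54. -49.  -5.] y [-51. -40.   1.  42.  53.]
-48 148 x [-59. -53. -48. -42.  -6.] y [-50. -41.   2.  45.  54.]
-54 140 x [-48. -45. -40. -34.  -5.] y [-50. -41.  -2.  39.  53.]
-60 57 x [-43. -40. -37. -35.  -9.] y [-50. -38.   0.  46.  53.]
-66 3 x [-10. -10. -10. -10. -10.] y [-3. -0.  8. 11. 12.]
-72 3 x [-11. -10.  -6.  -5.  -5.] y [-18. -15.  -4.  18.  24.]
-78 11 x [-13. -12. -11. -10.  -5.] y [-13. -12.  14.  26.  39.]
-84 16 x [-14. -12.  -9.   3.   4.] y [-33. -32.   3.  35.  38.]
-90 27 x [-11. -11. -10.  -1.  -0.] y [-40. -33.  27.  38.  44.]
-96 17 x [-15. -13. -10.  -8.  -6.] y [-38. -34.  19.  43.  49.]
-102 21 x [-15. -11.  -9.  -3.  -2.] y [-47. -40. -15.  47.  54.]
-108 23 x [-16. -11.  -9.  -3.  -0.] y [-54. -45.  20.  48.  56.]
-114 8 x [-12. -12. -10
[... 583 characters left out ...]
9. -8. -5. -2. -2.] y [-20. -17.  -5.   7.  10.]
-72 1 x [-10. -10. -10. -10. -10.] y [-12. -12. -12. -12. -12.]
-78 6 x [-11. -11.  -9.   5.   6.] y [-35. -34. -19. -12. -11.]
-84 13 x [-11. -10.  -6.   9.  11.] y [-38. -37. -36. -17.  -8.]
-90 6 x [-10. -10.  -8.   3.  12.] y [-42. -42. -36. -18. -18.]
-96 17 x [-11. -10.  -6.  14.  17.] y [-47. -46. -18. -17. -16.]
-102 33 x [-15. -14.  -4.  14.  19.] y [-51. -51. -19. -15.   6.]
-108 17 x [-15. -15.  -4.  17.  19.] y [-56. -53. -19.  -6.  16.]
-114 22 x [-15. -15.  -9.  15.  19.] y [-58. -57. -20. -14.  14.]
-120 26 x [-15. -11.  -3.  13.  18.] y [-64. -63. -44. -17.  11.]
-126 60 x [-17. -12.  -1.  12.  21.] y [-66. -63. -59. -20.   8.]
```

>>> servo_tool(moves=[[[0, 0, 0], [0, 0, 0], 50], [[0, 0, 0], [0, 0, 0], 50], [[0, 0, 0], [0, 0, 0], 50], [[0, 0, 0], [0, 0, 0], 50], [[0, 0, 0], [0, 0, 0.01], 50], [[0, 0, 0], [0, 0, 0.01], 50], [[0, 0, 0], [0, 0, 0.006], 50], [[0, 0, 0], [0, 0, 0], 50]])

```text
time: 9.2
ee_pos: [0.6303, -0.367, 0.0667]
tcp_rot: [-179.9, 39.9, 128.7]
wrist_force: [-0.3, -0.2, 0.8]
opening: 0.0425
grasp_force: 0.0
```

Run:
```python
from h import *
p,R=st()
for cam in ["top","scene"]:
    im,d=camera(cam); W=cloud(cam,d); q=R.inv().apply((W.reshape(-1,3)-p))*1000
    print(cam)
    for z in range(-14,-80,-6):
        for nm,m in (("f-",(q[:,1]<-15)),("f+",(q[:,1]>15)),("mid",abs(q[:,1])<=15)):
            k=q[m&(abs(q[:,0])<20)&(abs(q[:,1])<45)&(q[:,2]<=z)&(q[:,2]>z-6)]
            if len(k): print(z,nm,len(k),"x",np.percentile(k[:,0],[0,50,100]).round(),"y",np.percentile(k[:,1],[0,50,100]).round())
```

```text
t 9.2 q [-22.4  -5.5 -26.1  33.2 -18.2  23. ] tcp [ 0.6303 -0.367   0.0667] rpy [-179.89   39.88  128.74] clamp [46.6  0.2 66.7] F [-0.3 -0.2  0.8] open 0.0425 g 0.0
top
-38 f- 1 x [-10. -10. -10.] y [-19. -19. -19.]
-38 f+ 1 x [-10. -10. -10.] y [25. 25. 25.]
-38 mid 8 x [-13.  -9.  -3.] y [-8.  2. 11.]
-44 f- 2 x [-10.  -8.  -6.] y [-29. -25. -21.]
-44 f+ 4 x [-10.  -8.  -5.] y [26. 32. 37.]
-44 mid 24 x [-13.  -7.  -2.] y [-8.  3. 13.]
-50 f- 5 x [-11. -10.  -6.] y [-30. -24. -19.]
-50 f+ 5 x [-10.  -9.  -5.] y [24. 30. 35.]
-50 mid 3 x [-8. -6. -6.] y [1. 5. 7.]
-56 f- 2 x [-9. -7. -6.] y [-32. -27. -21.]
-56 f+ 2 x [-9. -8. -6.] y [30. 31. 31.]
-62 f- 2 x [-10. -10. -10.] y [-24. -23. -23.]
-62 f+ 1 x [-11. -11. -11.] y [26. 26. 26.]
-68 f- 2 x [-11. -10. -10.] y [-21. -20. -19.]
-68 f+ 1 x [-10. -10. -10.] y [28. 28. 28.]
-74 f- 1 x [-12. -12. -12.] y [-24. -24. -24.]
-74 f+ 1 x [-10. -10. -10.] y [26. 26. 26.]
scene
-38 f- 3 x [-7. -5.  0.] y [-29. -28. -28.]
-38 f+ 1 x [-6. -6. -6.] y [23. 23. 23.]
-38 mid 3 x [-10.  -8.  -7.] y [-11.  -8.  -7.]
-44 f- 12 x [-10.  -3.  12.] y [-35. -31. -26.]
-44 f+ 5 x [-9. -7. -4.] y [20. 21. 22.]
-44 mid 9 x [-12. -10.  -8.] y [-10.  -5.   2.]
-50 f- 17 x [-10.   1.  12.] y [-37. -34. -27.]
-50 f+ 1 x [-9. -9. -9.] y [21. 21. 21.]
-56 f- 11 x [-9.  1. 10.] y [-37. -35. -27.]
-56 f+ 1 x [-10. -10. -10.] y [24. 24. 24.]
-62 f- 9 x [-9. -1.  5.] y [-37. -34. -24.]
-62 f+ 4 x [-9. -0.  8.] y [21. 23. 25.]
-68 f- 3 x [-8. -5. -0.] y [-38. -37. -28.]
-68 f+ 1 x [-0. -0. -0.] y [22. 22. 22.]
-74 f- 1 x [-10. -10. -10.] y [-30. -30. -30.]
```

>>> servo_tool(moves=[[[0, 0, 0], [0, 0, 0.008], 50], [[0, 0, 0], [0, 0, 0.008], 50], [[0, 0, 0], [0, 0, 0], 50], [[0, 0, 0], [0, 0, 0], 15], [[0, 0, 0], [0, 0, 0], 10], [[0, 0, 0], [0, 0, 0], 10], [[0, 0, 0], [0, 0, 0], 10], [[0, 0, 0], [0, 0, 0], 10]], force=25)

```text
time: 10.1
ee_pos: [0.6366, -0.3752, 0.0564]
tcp_rot: [-179.9, 40.0, 128.7]
wrist_force: [-5.1, -1.9, 0.2]
opening: 0.0202
grasp_force: 24.4
```

>>> servo_tool(moves=[[[0, 0, 0], [0.002, 0, -0.0076], 10], [[0, 0, 0], [0.0028, 0, -0.0073], 10], [[0, 0, 0], [0.0036, 0, -0.007], 10], [[0, 0, 0], [0.0043, 0, -0.0066], 10], [[0, 0, 0], [0.0049, 0, -0.0061], 10], [[0, 0, 0], [0.0056, 0, -0.0056], 10], [[0, 0, 0], [0, 0, 0], 10]])

```text
time: 10.8
ee_pos: [0.609, -0.3404, 0.0726]
tcp_rot: [-179.9, 40.0, 128.7]
wrist_force: [-3.1, -4.5, -1.3]
opening: 0.02
grasp_force: 24.5
```

>>> servo_tool(moves=[[[0, 0, 0], [0.0061, 0, -0.0049], 10], [[0, 0, 0], [0.0066, 0, -0.0043], 10], [[0, 0, 0], [0.007, 0, -0.0036], 10], [[0, 0, 0], [0.0073, 0, -0.0028], 10], [[0, 0, 0], [0.0076, 0, -0.002], 10], [[0, 0, 0], [0.0078, 0, -0.0012], 10], [[0, 0, 0], [0.0078, 0, -0.0004], 10], [[0, 0, 0], [0, 0, 0], 10]])

```text
time: 11.6
ee_pos: [0.5775, -0.3006, 0.055]
tcp_rot: [-179.9, 40.0, 128.7]
wrist_force: [-4.1, -3.8, 1.3]
opening: 0.0201
grasp_force: 24.9
```

Run:
```python
from h import *
p,R=st()
for cam in ["top","scene"]:
    im,d=camera(cam)
    for n in ["lever_ball","bar_handle"]:
        print(cam,n,[(round(float(r["score"]),2),((lambda d:(np.array([d@X,d@Y,d@Z])*1000).round(1))(toworld(cam,r["xyz"])-O))) for r in mark_of(n,cam)[:3]])
```

```text
t 11.6 q [-17.3 -15.3 -35.7  34.8 -21.1  27.3] tcp [ 0.5775 -0.3006  0.055 ] rpy [-179.94   40.02  128.73] clamp [-38.1   0.4  55. ] F [-4.1 -3.8  1.3] open 0.0201 g 24.9
top lever_ball [(0.7, array([-73.6,  -0.3,  98.8]))]
top bar_handle [(0.82, array([-195.4,  225.8,   43.9])), (0.74, array([-73.6,   3.7, 100.5]))]
scene lever_ball [(0.44, array([-69.1,   3. ,  99.5]))]
scene bar_handle [(0.84, array([-119.3,   -3.6,   54.4])), (0.73, array([-210.7, -104. ,   42.5])), (0.69, array([-202.1,  219.5,   42.7]))]
```

>>> servo_tool(moves=[[[0, 0, 0], [0, 0, 0], 55], [[0, 0, 0], [0, 0, 0], 55], [[0, 0, 0], [0, 0, 0], 55], [[0, 0, 0], [0, 0, 0], 55], [[0, 0, 0], [0, 0, -0.02], 55], [[0, 0, 0], [0, 0, -0.04], 55], [[0, 0, 0], [0, 0, -0.04], 55], [[0, 0, 0], [0, 0, -0.03], 55], [[0, 0, 0], [0, 0, 0], 55]])

```text
time: 12.8
ee_pos: [0.527, -0.2348, 0.1595]
tcp_rot: [179.7, 40.3, 128.6]
wrist_force: [0.3, -0.7, 0.5]
opening: 0.0467
grasp_force: 0.0
```

Run:
```python
from h import *
R=lean(25); g=cl(-.120,0,.055); zt=R.as_matrix()[:,2]
go(g+zt*(.049-.09),R)
for cam in ["top","scene"]:
    im,d=camera(cam); W=cloud(cam,d).reshape(-1,3)-O
    q=np.c_[W@X,W@Y,W@Z]*1000
    b=q[(q[:,2]>84)&(q[:,2]<115)&(abs(q[:,1])<18)&(q[:,0]>-95)&(q[:,0]<-50)]; print(cam,"ball pts",len(b),b.mean(0).round(1) if len(b) else 0)
    b=q[(q[:,2]>62)&(q[:,2]<84)&(abs(q[:,1])<18)&(q[:,0]>-140)&(q[:,0]<-100)]; print("handle pts",len(b),b.mean(0).round(1) if len(b) else 0,b.min(0).round(1),b.max(0).round(1)) if len(b) else 0
    for n in ["lever_ball","bar_handle"]:
        print(cam,n,[(round(float(r["score"]),2),((lambda d:(np.array([d@X,d@Y,d@Z])*1000).round(1))(toworld(cam,r["xyz"])-O))) for r in mark_of(n,cam)[:3]])
```

```text
t 12.8 q [-10.6 -27.6 -32.4  52.3 -24.8  33.3] tcp [ 0.527  -0.2348  0.1595] rpy [179.69  40.29 128.58] clamp [-121.1    2.2  159.5] F [ 0.3 -0.7  0.5] open 0.0467 g 0.0
turn [ 0.24 15.29 -0.06] shift(after turn) [ 0.0432 -0.0022  0.0542] shift(before) [ 0.0559 -0.0024  0.0408]
top ball pts 54 [-75.8   1.9 102.6]
handle pts 56 [-117.6    2.1   75.8] [-128.9   -8.3   62.4] [-106.5   12.    81.5]
top lever_ball [(0.45, array([-75.8,   2.5,  91.2]))]
top bar_handle [(0.72, array([-198.5,  222. ,   44.2])), (0.6, array([-114.6,    4.4,   50.3])), (0.54, array([-727.9,  429.9,   -3.4]))]
scene ball pts 69 [-76.7  -4.8  99.6]
handle pts 95 [-121.7   -4.2   72.7] [-133.5  -13.2   62. ] [-109.4    9.6   79.8]
scene lever_ball [(0.76, array([-75.5,  -2.3,  97. ]))]
scene bar_handle [(0.71, array([-119.5,   -2.8,   55.9])), (0.62, array([-209.5, -105.9,   41.5])), (0.52, array([-202. ,  218.4,   40.6]))]
```

>>> servo_tool(moves=[[[0.12, 7.65, 0], [0, 0, 0], 55], [[0.12, 7.65, 0], [0, 0, 0], 55], [[0, 0, 0], [0.0432, -0.003, 0], 55], [[0, 0, 0], [0, 0, 0.03], 55], [[0, 0, 0], [0, 0, 0.024], 55], [[0, 0, 0], [0, 0, 0], 55], [[0, 0, 0], [0, 0, 0], 55]])

```text
time: 13.8
ee_pos: [0.5125, -0.225, 0.0867]
tcp_rot: [-179.7, 24.6, 128.6]
wrist_force: [0.1, 0.4, 0.2]
opening: 0.0467
grasp_force: 0.0
```

Run:
```python
from h import *
R=lean(25); g=cl(-.120,-0.001,.055); zt=R.as_matrix()[:,2]
go(g+zt*.049,R)
```

```text
t 13.8 q [-15.5 -16.7 -26.1  60.3 -14.4  33.3] tcp [ 0.5125 -0.225   0.0867] rpy [-179.69   24.62  128.65] clamp [-137.8   -3.    86.7] F [0.1 0.4 0.2] open 0.0467 g 0.0
turn [-0.33 -0.38 -0.05] shift(after turn) [-0.0028  0.002   0.0853] shift(before) [-0.0033  0.0025  0.0852]
```

>>> servo_tool(moves=[[[-0.33, -0.38, 0], [-0.003, 0.0022, 0.02], 55], [[0, 0, 0], [0, 0, 0.025], 55], [[0, 0, 0], [0, 0, 0.02], 55], [[0, 0, 0], [0, 0, 0.01], 55], [[0, 0, 0], [0, 0, 0], 55], [[0, 0, 0], [0, 0, 0], 55]])

```text
time: 14.4
ee_pos: [0.5367, -0.2503, 0.022]
tcp_rot: [179.9, 25.1, 128.6]
wrist_force: [0.4, -0.5, 0.3]
opening: 0.047
grasp_force: 0.0
```

Run:
```python
from h import *
R=lean(25); g=cl(-.120,-0.001,.055); zt=R.as_matrix()[:,2]
go(g+zt*.049,R); ims=[]
for cam in ["top","scene"]:
    im,d=camera(cam); c=proj(cam,g)[0].round().astype(int); ims.append(cv2.resize(im[c[1]-40:c[1]+40,c[0]-40:c[0]+40,::-1],None,fx=5,fy=5,interpolation=cv2.INTER_CUBIC))
cv2.imwrite("pics/han.png",np.hstack(ims))
```

```text
t 14.4 q [-17.8 -11.5 -29.4  50.6 -13.5  31. ] tcp [ 0.5367 -0.2503  0.022 ] rpy [179.86  25.15 128.64] clamp [-102.9    0.    22. ] F [ 0.4 -0.5  0.3] open 0.047 g 0.0
turn [ 0.11  0.15 -0.05] shift(after turn) [ 0.0015 -0.001   0.0119] shift(before) [ 0.0016 -0.0011  0.0119]
```

View pics/han.png

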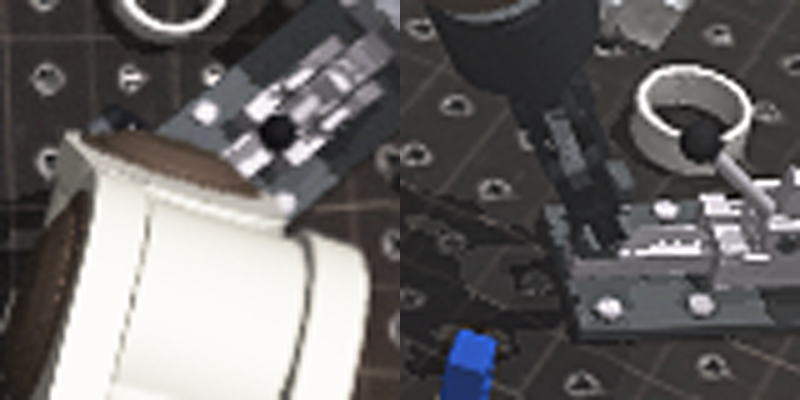

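>>> servo_tool(moves=[[[0.1, 0, 0], [0.0015, -0.001, 0.006], 55], [[0, 0, 0], [0, 0, 0.005], 55], [[0, 0, 0], [0, 0, 0], 30], [[0, 0, 0], [0, 0, 0], 10], [[0, 0, 0], [0, 0, 0], 10], [[0, 0, 0], [0, 0, 0], 10], [[0, 0, 0], [0, 0, 0], 10], [[0, 0, 0], [0, 0, 0], 10]], force=60)

```text
time: 15.3
ee_pos: [0.5375, -0.2535, 0.0098]
tcp_rot: [-180.0, 25.1, 128.7]
wrist_force: [-0.3, 0.4, -2.2]
opening: 0.0195
grasp_force: 58.5
```

>>> servo_tool(moves=[[[0, 0, 0], [0, 0, 0], 10], [[0, 0, 0], [0, 0, 0], 10], [[0, 0, 0], [0.0045, 0, -0.0021], 10], [[0, 0, 0], [0.0045, 0, -0.0021], 10], [[0, 0, 0], [0.0045, 0, -0.0021], 10], [[0, 0, 0], [0, 0, 0], 10]], force=90)

```text
time: 15.9
ee_pos: [0.5279, -0.2413, 0.0099]
tcp_rot: [-180.0, 25.1, 128.7]
wrist_force: [0.1, 0.4, -3.2]
opening: 0.019
grasp_force: 88.7
```

Run:
```python
from h import *
p,R=st(); o=get_obs(); print("F clamp",[round(float(o["wrist_force"]@a),1) for a in (X,Y,Z)],"torque",o["torque"].round(2)); print("pull dir",R.inv().apply(-X).round(4))
```

```text
t 15.9 q [-17.  -12.5 -31.6  49.7 -13.8  31.7] tcp [ 0.5279 -0.2413  0.0099] rpy [-179.99   25.07  128.7 ] clamp [-115.5   -1.2    9.9] F [ 0.1  0.4 -3.2] open 0.019 g 88.7
F clamp [-0.2, 0.3, -3.2] torque [0.5  0.37 0.01]
pull dir [ 9.058e-01 -2.000e-04 -4.237e-01]
```

>>> servo_tool(moves=[[[0, 0, 0], [0.0091, 0, -0.0042], 10], [[0, 0, 0], [0.0091, 0, -0.0042], 10], [[0, 0, 0], [0.0091, 0, -0.0042], 10], [[0, 0, 0], [0.0091, 0, -0.0042], 10], [[0, 0, 0], [0.0091, 0, -0.0042], 10], [[0, 0, 0], [0, 0, 0], 10]])

```text
time: 16.5
ee_pos: [0.4965, -0.2017, 0.0099]
tcp_rot: [180.0, 25.1, 128.7]
wrist_force: [0.9, 0.2, -2.0]
opening: 0.0188
grasp_force: 88.9
```

>>> servo_tool(moves=[[[0, 0, 0], [0.0091, 0, -0.0042], 10], [[0, 0, 0], [0.0091, 0, -0.0042], 10], [[0, 0, 0], [0.0091, 0, -0.0042], 10], [[0, 0, 0], [0.0091, 0, -0.0042], 10], [[0, 0, 0], [0.0091, 0, -0.0042], 10], [[0, 0, 0], [0, 0, 0], 10]])

```text
time: 17.1
ee_pos: [0.4652, -0.1626, 0.0096]
tcp_rot: [180.0, 25.1, 128.7]
wrist_force: [-0.2, 1.4, 1.1]
opening: 0.0188
grasp_force: 89.2
```

Run:
```python
from h import *
p,R=st()
for cam in ["top","scene"]:
    im,d=camera(cam)
    for n in ["lever_ball","bar_handle","bar_mid"]:
        print(cam,n,[(round(float(r["score"]),2),((lambda d:(np.array([d@X,d@Y,d@Z])*1000).round(1))(toworld(cam,r["xyz"])-O))) for r in mark_of(n,cam)[:3]])
```

```text
t 17.1 q [ -8.5 -24.  -40.   55.1 -16.7  40. ] tcp [ 0.4652 -0.1626  0.0096] rpy [180.    25.08 128.72] clamp [-216.1   -1.     9.6] F [-0.2  1.4  1.1] open 0.0188 g 89.2
top lever_ball []
top bar_handle [(0.81, array([-207.7, -100.7,   39.1])), (0.72, array([-233.6,    3.1,   52.7])), (0.69, array([-197.2,  223.6,   42.5]))]
top bar_mid [(0.74, array([-237.9, -161.1,    5. ])), (0.71, array([-730.3,  428.2,   -1.4])), (0.61, array([-164. ,    0.2,   20. ]))]
scene lever_ball [(0.44, array([-74.5,   1.2,  96.3]))]
scene bar_handle [(0.96, array([-211.2, -108.4,   40.7])), (0.95, array([-233.4,   -1.5,   54.5])), (0.86, array([-203.2,  219.1,   40.7]))]
scene bar_mid [(0.71, array([-164.6,   -0.4,   17.7])), (0.62, array([-243.2, -167.8,   10.6]))]
```

>>> servo_tool(moves=[[[0, 0, 0], [0.0136, 0, -0.0063], 10], [[0, 0, 0], [0.0136, 0, -0.0063], 10], [[0, 0, 0], [0.0136, 0, -0.0063], 10], [[0, 0, 0], [-0.0063, 0, -0.0136], 10], [[0, 0, 0], [-0.0127, 0, -0.0272], 10], [[0, 0, 0], [-0.0127, 0, -0.0272], 10], [[0, 0, 0], [-0.0127, 0, -0.0272], 10], [[0, 0, 0], [-0.0127, 0, -0.0272], 10], [[0, 0, 0], [-0.0127, 0, -0.0272], 10], [[0, 0, 0], [-0.0127, 0, -0.0272], 10], [[0, 0, 0], [-0.0063, 0, -0.0136], 10], [[0, 0, 0], [0, 0, 0], 10]])

```text
time: 18.7
ee_pos: [0.4373, -0.1275, 0.2211]
tcp_rot: [179.9, 25.2, 128.7]
wrist_force: [-0.2, 0.9, -1.9]
opening: 0.0185
grasp_force: 88.7
```

>>> servo_tool(moves=[[[-1.8, 0, -3.8], [0, 0, 0], 10], [[-3.4, 0, -7.3], [0, 0, 0], 10], [[-3.4, 0, -7.3], [0, 0, 0], 10], [[-3.4, 0, -7.3], [0, 0, 0], 10], [[-3.4, 0, -7.3], [0, 0, 0], 10], [[-3.4, 0, -7.3], [0, 0, 0], 10], [[-3.4, 0, -7.3], [0, 0, 0], 10], [[-3.4, 0, -7.3], [0, 0, 0], 10], [[-3.4, 0, -7.3], [0, 0, 0], 10], [[-2.6, 0, -5.6], [0, 0, 0], 10], [[0, 0, 0], [0, 0, 0], 10]])

```text
time: 19.8
ee_pos: [0.4365, -0.1283, 0.2169]
tcp_rot: [179.9, 24.8, -156.6]
wrist_force: [-0.7, -0.1, -2.2]
opening: 0.0188
grasp_force: 88.6
```

```bash
cat >> h.py <<'E'
TT=np.radians(23.5); RT=lean(25,TT); BX=np.array([np.cos(TT),np.sin(TT),0]); TC=np.array([.589,.337,0])
HT=TC-.069*BX   # handle xy in tray
# reported TCP relative to handle point (from grasp): clamp frame
E
python3 - <<'E'
from h import *
# at t=17.1: reported tcp (-216.1,-1,9.6); bar handle point (-235,~-0.5,52): draw 115 from -120
rel=np.array([.0189,-.0005,-.0424])
BY=np.array([-BX[1],BX[0],0]); tcp=lambda z: HT+rel[0]*BX+rel[1]*BY+(z+rel[2])*Z
print("place tcp",tcp(.046)); go(tcp(.046)+[0,0,.2],RT)
for cam in ["top","scene"]:
    im,d=camera(cam)
    for n in ["bar_handle","bar_mid","tray","lever_ball"]:
        print(cam,n,[(round(float(r["score"]),2),toworld(cam,r["xyz"]).round(3)) for r in mark_of(n,cam)[:4]])
E
```

```text
place tcp [0.54325466 0.31656414 0.0036    ]
t 19.8 q [-30.2 -26.  -17.9  82.8  19.8 -50.9] tcp [ 0.4365 -0.1283  0.2169] rpy [ 179.9    24.84 -156.57] clamp [-260.8   -1.8  216.9] F [-0.7 -0.1 -2.2] open 0.0188 g 88.6
turn [ 0.07 -0.16 -0.06] shift(after turn) [-0.2439  0.3654  0.1283] shift(before) [-0.2438  0.3655  0.1281]
top bar_handle [(0.93, array([ 0.65 , -0.036,  0.044])), (0.86, array([ 0.426, -0.133,  0.26 ]))]
top bar_mid [(0.84, array([ 0.488, -0.11 ,  0.228])), (0.66, array([0.71 , 0.001, 0.01 ])), (0.38, array([ 0.326, -0.247,  0.009]))]
top tray [(0.86, array([0.589, 0.335, 0.001]))]
top lever_ball [(0.52, array([ 0.556, -0.269,  0.095]))]
scene bar_handle [(0.72, array([ 0.384, -0.231,  0.043])), (0.56, array([ 0.418, -0.136,  0.261])), (0.41, array([ 0.647, -0.035,  0.04 ]))]
scene bar_mid [(0.93, array([ 0.319, -0.247,  0.01 ]))]
scene tray [(0.58, array([0.586, 0.336, 0.001]))]
scene lever_ball [(0.76, array([ 0.559, -0.272,  0.095])), (0.64, array([ 0.639, -0.376,  0.011]))]
```

>>> servo_tool(moves=[[[0, 0, 0], [-0.01, 0.015, 0.0053], 10], [[0, 0, 0], [-0.0213, 0.0319, 0.0112], 10], [[0, 0, 0], [-0.0213, 0.0319, 0.0112], 10], [[0, 0, 0], [-0.0213, 0.0319, 0.0112], 10], [[0, 0, 0], [-0.0213, 0.0319, 0.0112], 10], [[0, 0, 0], [-0.0213, 0.0319, 0.0112], 10], [[0, 0, 0], [-0.0213, 0.0319, 0.0112], 10], [[0, 0, 0], [-0.0213, 0.0319, 0.0112], 10], [[0, 0, 0], [-0.0213, 0.0319, 0.0112], 10], [[0, 0, 0], [-0.0213, 0.0319, 0.0112], 10], [[0, 0, 0], [-0.0213, 0.0319, 0.0112], 10], [[0, 0, 0], [-0.0213, 0.0319, 0.0112], 10]])

```text
time: 21.5
ee_pos: [0.5445, 0.3192, 0.2055]
tcp_rot: [-179.9, 25.0, -156.5]
wrist_force: [0.2, -0.2, -2.0]
opening: 0.0191
grasp_force: 88.7
```

>>> servo_tool(moves=[[[0, 0, 0], [0, 0, 0], 10], [[0, 0, 0], [0, 0, 0], 10]])

```text
time: 21.7
ee_pos: [0.5441, 0.3179, 0.2046]
tcp_rot: [-179.9, 24.9, -156.4]
wrist_force: [-0.2, -0.0, -2.1]
opening: 0.019
grasp_force: 89.1
```

Run:
```python
from h import *
rel=np.array([.0189,-.0005,-.0424])
BY=np.array([-BX[1],BX[0],0]); tcp=lambda z: HT+rel[0]*BX+rel[1]*BY+(z+rel[2])*Z
go(tcp(.046)+[0,0,.02],RT); p,R=st(); print("down in tool",R.inv().apply([0,0,-1]).round(4))
for cam in ["top","scene"]:
    im,d=camera(cam)
    for n in ["bar_handle","bar_mid","tray"]:
        print(cam,n,[(round(float(r["score"]),2),toworld(cam,r["xyz"]).round(3)) for r in mark_of(n,cam)[:4]])
```

```text
t 21.7 q [ 32.2 -11.1  -9.2  67.3  -3.7   7.8] tcp [0.5441 0.3179 0.2046] rpy [-179.88   24.91 -156.4 ] clamp [-541.8  361.1  204.6] F [-0.2 -0.  -2.1] open 0.019 g 89.1
turn [-0.08 -0.09  0.09] shift(after turn) [ 0.0777 -0.0009  0.1635] shift(before) [ 0.0774 -0.0006  0.1636]
t 21.7 q [ 32.2 -11.1  -9.2  67.3  -3.7   7.8] tcp [0.5441 0.3179 0.2046] rpy [-179.88   24.91 -156.4 ] clamp [-541.8  361.1  204.6] F [-0.2 -0.  -2.1] open 0.019 g 89.1
down in tool [0.4212 0.0019 0.907 ]
top bar_handle [(0.8, array([ 0.394, -0.234,  0.039])), (0.8, array([ 0.651, -0.035,  0.042])), (0.61, array([0.535, 0.313, 0.248]))]
top bar_mid [(0.84, array([ 0.325, -0.242,  0.006])), (0.75, array([ 0.707, -0.003,  0.008])), (0.67, array([0.592, 0.337, 0.215])), (0.22, array([0.59 , 0.336, 0.005]))]
top tray [(0.81, array([0.589, 0.339, 0.001]))]
scene bar_handle [(0.86, array([ 0.387, -0.232,  0.044])), (0.76, array([ 0.647, -0.036,  0.042])), (0.65, array([0.526, 0.309, 0.25 ])), (0.33, array([0.59 , 0.339, 0.213]))]
scene bar_mid [(0.79, array([0.592, 0.339, 0.215])), (0.69, array([ 0.321, -0.246,  0.007])), (0.59, array([0.704, 0.001, 0.008])), (0.56, array([ 0.557, -0.285,  0.016]))]
scene tray [(0.75, array([0.584, 0.338, 0.003]))]
```

>>> servo_tool(moves=[[[0, 0, 0], [0.006, -0.001, 0.0136], 10], [[0, 0, 0], [0.0129, 0, 0.0273], 10], [[0, 0, 0], [0.0129, 0, 0.0273], 10], [[0, 0, 0], [0.0129, 0, 0.0273], 10], [[0, 0, 0], [0.0129, 0, 0.0273], 10], [[0, 0, 0], [0.0129, 0, 0.0273], 10], [[0, 0, 0], [0.006, 0, 0.0136], 10], [[0, 0, 0], [0, 0, 0], 10], [[0, 0, 0], [0, 0, 0], 10]])

```text
time: 23.0
ee_pos: [0.5454, 0.3159, 0.0256]
tcp_rot: [-179.9, 25.1, -156.5]
wrist_force: [0.1, 0.3, -2.1]
opening: 0.0189
grasp_force: 89.1
```

Run:
```python
from h import *
rel=np.array([.0189,-.0005,-.0424])
BY=np.array([-BX[1],BX[0],0]); tcp=lambda z: HT+rel[0]*BX+rel[1]*BY+(z+rel[2])*Z
go(tcp(.046),RT)
```

```text
t 23.0 q [ 31.9  -9.4 -27.6  47.   -3.7   7.7] tcp [0.5454 0.3159 0.0256] rpy [-179.89   25.06 -156.51] clamp [-539.3  360.8   25.6] F [ 0.1  0.3 -2.1] open 0.0189 g 89.1
turn [-0.11  0.06 -0.01] shift(after turn) [0.0109 0.0015 0.0192] shift(before) [0.0109 0.0015 0.0192]
```

>>> servo_tool(moves=[[[0, 0, 0], [0.0021, 0.001, 0.0045], 10], [[0, 0, 0], [0.0021, 0, 0.0045], 10], [[0, 0, 0], [0.0017, 0, 0.0036], 10], [[0, 0, 0], [0.0013, 0, 0.0027], 10], [[0, 0, 0], [0.0004, 0, 0.0009], 10], [[0, 0, 0], [0.0004, 0, 0.0009], 10], [[0, 0, 0], [0, 0, 0], 10]])

```text
time: 23.7
ee_pos: [0.5447, 0.3168, 0.0059]
tcp_rot: [-179.9, 25.0, -156.5]
wrist_force: [0.0, 0.4, -2.6]
opening: 0.019
grasp_force: 89.1
```

>>> servo_tool(moves=[[[0, 0, 0], [0.0004, 0, 0.0009], 10], [[0, 0, 0], [0.0004, 0, 0.0009], 10], [[0, 0, 0], [0.0004, 0, 0.0009], 10], [[0, 0, 0], [0, 0, 0], 10]])

```text
time: 24.1
ee_pos: [0.5452, 0.3171, 0.0038]
tcp_rot: [-179.9, 25.1, -156.5]
wrist_force: [-1.6, -0.5, 2.7]
opening: 0.0187
grasp_force: 89.9
```

>>> servo_tool(moves=[[[0, 0, 0], [0.0002, 0, 0.0005], 10], [[0, 0, 0], [0, 0, 0], 22], [[0, 0, 0], [0, 0, 0], 26], [[0, 0, 0], [0, 0, 0], 32], [[0, 0, 0], [0, 0, 0], 40], [[0, 0, 0], [0, 0, 0], 45], [[0, 0, 0], [0, 0, 0], 45], [[0, 0, 0], [0, 0, 0], 45]])

```text
time: 24.9
ee_pos: [0.5448, 0.3168, 0.0024]
tcp_rot: [-179.9, 25.0, -156.5]
wrist_force: [-0.7, -0.1, -0.5]
opening: 0.0382
grasp_force: 0.0
```

>>> servo_tool(moves=[[[0, 0, 0], [0, 0, -0.01], 45], [[0, 0, 0], [0, 0, -0.02], 45], [[0, 0, 0], [0, 0, -0.03], 45], [[0, 0, 0], [0, 0, -0.04], 45], [[0, 0, 0], [0, 0, -0.04], 45], [[0, 0, 0], [0, 0, -0.03], 45], [[0, 0, 0], [0, 0, 0], 45], [[0, 0, 0], [0, 0, 0], 45]])

```text
time: 25.7
ee_pos: [0.4788, 0.2886, 0.1578]
tcp_rot: [-179.9, 25.1, -156.5]
wrist_force: [0.4, -0.1, -1.3]
opening: 0.0383
grasp_force: 0.0
```

Run:
```python
from h import *
st(); ims=[]
for cam in ["top","scene"]:
    im,d=camera(cam); c=proj(cam,TC)[0].round().astype(int); ims.append(cv2.resize(im[c[1]-50:c[1]+50,c[0]-50:c[0]+50,::-1],None,fx=4,fy=4,interpolation=cv2.INTER_CUBIC))
    for n in ["bar_handle","bar_mid","tray","lever_ball","plate"]:
        print(cam,n,[(round(float(r["score"]),2),toworld(cam,r["xyz"]).round(3)) for r in mark_of(n,cam)[:4]])
cv2.imwrite("pics/end.png",np.hstack(ims))
```

```text
t 25.7 q [ 33.6 -21.7 -22.6  64.3  -4.3   9.1] tcp [0.4788 0.2886 0.1578] rpy [-179.91   25.14 -156.49] clamp [-559.7  291.8  157.8] F [ 0.4 -0.1 -1.3] open 0.0383 g 0.0
top bar_handle [(0.89, array([0.535, 0.312, 0.047])), (0.83, array([ 0.652, -0.035,  0.044])), (0.81, array([ 0.396, -0.231,  0.036]))]
top bar_mid [(0.91, array([ 0.322, -0.247,  0.004])), (0.88, array([0.594, 0.338, 0.017])), (0.85, array([ 0.71 , -0.001,  0.009]))]
top tray [(0.84, array([0.589, 0.337, 0.002]))]
top lever_ball [(0.66, array([ 0.555, -0.269,  0.094]))]
top plate [(0.74, array([ 0.643, -0.373,  0.01 ]))]
scene bar_handle [(0.71, array([ 0.389, -0.233,  0.04 ])), (0.55, array([0.526, 0.312, 0.046])), (0.5, array([ 0.647, -0.035,  0.038]))]
scene bar_mid [(0.77, array([0.595, 0.339, 0.011])), (0.65, array([ 0.318, -0.247,  0.009])), (0.56, array([0.706, 0.001, 0.008])), (0.43, array([ 0.642, -0.376,  0.012]))]
scene tray [(0.8, array([0.588, 0.335, 0.002]))]
scene lever_ball [(0.63, array([ 0.553, -0.268,  0.097]))]
scene plate [(0.68, array([ 0.639, -0.375,  0.011])), (0.64, array([ 0.473,  0.501, -0.002]))]
```

View pics/end.png

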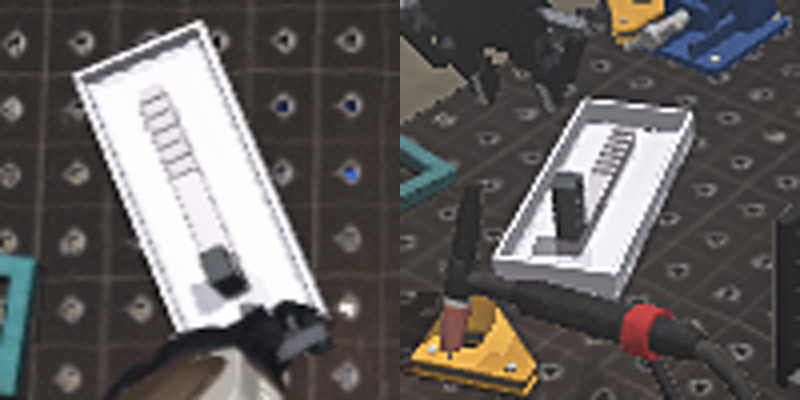

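The bar lies flat in the tray, handle up (top crop 222,270; scene crop 570,210), and the gripper is clear of it. The lever ball is still back at (0.555, -0.269, 0.095) and the plate has not moved.

```bash
python3 -c "
from workcell import job_done
print(job_done())"
```

```text
the job is handed in; nothing more can be done
None
```

The job is handed in: the lever is swung back, and the bar is drawn out and set flat in the tray with its handle up; the networks' last fixes show the plate still in its nest, and the run took about 26 s on the robot's clock (no verdict was returned).

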